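# Load two note pads for punching and hold the punch rod up

## Task

Two note pads are to be punched together on the hand punch stand: lay the grey board squarely on the yellow pad in the stand's carriage, let go, and stack the second yellow pad squarely on the board. Then pull the punch rod straight up by its dark knob, without jamming it or shifting the stand, until its tip hangs about a centimetre above the height of the finished stack (the yellow band has then just come out of the top of the guide). Finish while still holding it there, so that I can slide the carriage in underneath; leave the carriage and the other things on the desk where they are.

Things in the scene. Friction and masses are not known exactly. Their poses are not given: they have to be found in the camera images.
- punch_stand: Teal C-frame hand punch stand, 1.5 kg, loose on the desk: base 130 x 270 x 12 mm, column, overhanging head (52 mm wide, 80 to 125 mm above the desk) with the guide bore. Origin under the base between the rails; z up, y along the rails. Carriage at y = +65 mm; bore at x = 0, y = -85 mm; column behind the bore at x 41 to 75 mm. Yaw within 0.35 rad of the world's.
- bore_top (a point): Centre of the upper mouth of the guide bore, 125 mm above the desk (a brass collar rises 3 mm more). The bore is vertical, 15 mm wide, 45 mm long, open at both ends. Axes as the stand's.
- punch_rod: Steel rod loose in the bore (1 mm clearance): 14 mm thick, the lowest 18 mm 10 mm thick, 0.24 to 0.4 kg. Dark cylindrical knob at the top, 30 mm wide, 141 to 173 mm above the tip. Yellow band 68 to 73 mm above the tip. No latch: released, it drops. Origin at the tip, z up the rod.
- rod_tip (a point): The rod's lower end: on the base, 12 mm above the desk, at the start. The finished stack's top is 47 mm above the desk, so the tip should end about 57 mm above it, i.e. raised by 45 mm.
- knob_mid (a point): Centre of the knob, the place to grip: 157 mm above the tip, so 169 mm above the desk at the start (knob's underside 153 mm).
- carriage_floor (a point): Centre of the carriage's floor, 17 mm above the desk, at the carriage's loading position; axes as the stand's. The carriage is a 66 x 92 mm aluminium plate with fences that rise 6 to 8 mm above its floor, on the far rail end and both sides.
- carriage (a joint): Travel of the carriage along its rails towards the rod, m: 0 at the loading position (the start), up to 0.118. Stiff: about 3 N moves it.
- lower_pad: Yellow note pad lying in the carriage, 50 (x) x 76 (y) x 13 mm, 35 g. Origin: centre of its underside. Same make as upper_pad.
- upper_pad: Yellow note pad lying flat on the desk, to the left of the stand, under the grey board; 50 (x) x 76 (y) x 13 mm, 35 g. Origin: centre of its underside.
- board: Grey separator board, stiff greyboard, 56 (x) x 82 (y) x 4 mm, 25 g, at the start lying on upper_pad and standing out about 3 mm all round. Origin: centre of its underside; x across the short side.
- mug: Orange mug, 101 mm high, on a cork coaster at the right; a bystander.
- stapler: Red desk stapler, 150 x 38 x 46 mm, at the left; a bystander.
- stamp: Wooden hand stamp, 72 mm high, behind at the left; a bystander.
Mind the look-alikes: they are no part of the job. Several things have the shape of the punch_rod; the one meant has the colours described above.

How it is judged:
On the way, in this order (a step that is already met when the one before it is completed fails the run):
1. the board lies squarely on the lower pad in the carriage, let go (x of lower_pad in the frame of carriage_floor between -0.008 and 0.008 m and y of lower_pad in the frame of carriage_floor between -0.008 and 0.008 m and z of lower_pad in the frame of carriage_floor between -0.002 and 0.003 m and x of board in the frame of lower_pad between -0.008 and 0.008 m and y of board in the frame of lower_pad between -0.01 and 0.01 m and z of board in the frame of lower_pad between 0.011 and 0.015 m and angle between the y axis of board and the y axis of lower_pad, either way round below 0.16 rad and angle between the z axis of board and the z axis of lower_pad, either way round below 0.05 rad and contact force between the fingers and board below 0.1 N and linear speed of board below 0.02 m/s), for 0.2 s.
2. the second pad lies squarely on the board, let go (all of step 1 and x of upper_pad in the frame of board between -0.008 and 0.008 m and y of upper_pad in the frame of board between -0.01 and 0.01 m and z of upper_pad in the frame of board between 0.002 and 0.006 m and angle between the y axis of upper_pad and the y axis of board, either way round below 0.16 rad and angle between the z axis of upper_pad and the z axis of board, either way round below 0.05 rad and contact force between the fingers and upper_pad below 0.1 N and linear speed of upper_pad below 0.02 m/s), for 0.2 s.
At the end, for the whole second after the job is handed in: Pad, board, pad stacked in the unmoved carriage, each within 8 mm across, 10 mm along and 0.16 rad of the one below, let go; the fingers hold the rod still and upright in its bore (0.05 rad, under 15 N on the stand), its tip 51 to 66 mm above the stand's underside; stand flat on the desk (all of step 2 and z of rod_tip in the frame of punch_stand between 0.051 and 0.066 m and x of rod_tip in the frame of bore_top between -0.004 and 0.004 m and y of rod_tip in the frame of bore_top between -0.004 and 0.004 m and angle between the z axis of punch_rod and the z axis of punch_stand, either way round below 0.05 rad and angle between punch_stand's own z axis and vertical below 0.03 rad and height (world z) of punch_stand below 0.003 m and value of joint carriage below 0.012 m and contact force between the fingers and punch_rod above 2 N and contact force between punch_rod and punch_stand below 15 N and linear speed of punch_rod below 0.01 m/s); the arm keeps its last pose, push and grip.
It fails at once if the stand is dragged by more than 8 mm, tipped or lifted (distance of punch_stand from where it was at the start of the episode above 0.008 m or angle between punch_stand's own z axis and vertical above 0.03 rad).
It fails at once if the rod is pulled right up into or out of its guide (z of rod_tip in the frame of punch_stand above 0.095 m).
It fails at once if a bystander is moved by more than 30 mm (distance of any of mug, stapler, stamp from where it was at the start of the episode above 0.03 m).
It fails at once if the rod is jammed against its guide with more than 40 N (contact force between punch_rod and punch_stand above 40 N).
It also fails if it takes over 67 s, if anything falls off the work surface, if the arm or the gripper's body presses on something with over 40 N, if the wrist force passes 120 N, or if a joint passes its speed limit or range.

## Robot

A 7-joint arm with a two-finger parallel gripper is mounted at the origin on a cart in front of the work surface, level with it; the furniture and walls round the work are solid. World frame = base frame: x ahead of the robot, y to its left, z up, the work surface at z = 0. Lengths are in m, angles in rad, forces in N, time in s.
With the tool pointing down it reaches from about 0.425 to 0.925 m from the base axis. Payload 6.8 kg.
Tool frame: the origin (TCP) lies at the very end of the fingers, on their centre line; the grasp point (between the pads) lies 19 mm behind it; z points along the fingers, y is the line along which they close (so a half turn about z gives the same grasp; the last joint's range is limited). The gripper opens to 85 mm and grips with 20 to 120 N. Pads are 22 mm wide; open, the fingers measure 114 mm over their backs; the gripper's body (76 mm by 85 mm) begins 54 mm behind the grasp point. The pads swing forward as they close: fully open they stand 13 mm farther back than shut.
Start: joints at [-1.273, 0.477, 0.022, 1.555, -0.011, 1.109, -0.083], TCP at [0.266, 0.62, 0.231] pointing down, gripper open.
Joint ranges: [-2.96, 2.96], [-0.34, 2.1], [-1.41, 1.46], [0.24, 2.44], [-1.37, 4.51], [0.17, 1.92], [-2.96, 2.96]. Speed limits (rad/s): [2.39, 2.39, 3.14, 3.14, 3.14, 3.14, 3.14].

## Interface

Orientations are given as a unit quaternion [w, x, y, z].
In Python, from station import telemetry, viewer, job, search_frame, cut_out gives the robot as it stands. The module is installed in compiled form; this text tells all that it offers.
- The arm moves only by the shell command python3 -m crank 'ROWS' [FORCE]. ROWS is JSON, a list of rows, each an object with "delta_rot": the turn, a rotation vector about the tool's x, y, z in degrees, a list of three; "xyz": the shift along the tool's x, y, z in m, a list of three; "fingers": the gripper command: -1 is fully open, 1 is shut, values between are in proportion. In form: [{"delta_rot": [ax, ay, az], "xyz": [dx, dy, dz], "fingers": fingers}, ...]. A call has 1 to 10 rows; each row is the pose to reach, as a shift and turn from the pose commanded when the call began, along the tool's axes at that moment; what a row does not reach only later rows make up. A row lasts 1/10 s, in which the tool goes at most 50 mm and 8.59 degrees, less where a joint would pass 70% of its speed; a pose out of reach is approached as far as the arm can. A call with a gripper value outside its range is refused whole. The fingers move at their own pace and stop on an object; FORCE is the grip in N (left out, the last holds). Time passes only in rows, so rows that repeat a pose let the fingers close. It gives the time, the measured TCP pose, the force, the opening and the grip force at its end, in the units of the state.
- telemetry.get_obs(): the state, without advancing time (a new reading comes with each control period).
- viewer.read_camera(name): name is "side" or "top" or "wrist"; returns a dict with "img" (384x512x3 uint8, red, green, blue), "fx", "fy", "cx", "cy" (pixels), "origin" and "rotation" of the camera in the world. Camera axes: x right, y up, looking along -z (the intrinsics and any distortion apply to the point x, -y, -z); pixel columns grow to the right and rows downward; lengths in m; the calibration is good to about 2 mm. A picture is of the moment at which its call begins. There is no depth.
- job.hand_in(): hands the job in; it is judged then, once.
Trained networks look in the newest picture that a camera, given by its name, has taken for a name from the list of things; names that differ only in an ending like _2 or _b are one class to them, and where a whole thing is asked for, a point or a joint stands for the part that bears it (a point fixed in the world has none). Each returns a list of dicts, best first, with "score" (0 to 1); they miss things now and then, are a little off and sometimes report something else, mostly with a low value. They report only what shows in the picture. A call takes as long as a camera call. They do not tell look-alikes from the thing itself.
- search_frame(camera, thing): "pixel" ([column, row] in pixels, amid what is visible of it).
- cut_out(camera, thing): "pixels" (384x512 bool, what is visible of it) and "pixel" ([column, row] in pixels, amid what is visible of it).
The state is a dict: "t": time; "q": joint angles; "joint_vel": joint speeds; "joint_torque": joint torques, N m; "eef_pos": TCP position; "tool_rot": TCP orientation; "contact_force": force on the tool from outside, world axes, zero at the start; "torque": the same for the moment, N m; "gripper_width": opening from 0.0 (shut) to 1.0 (fully open); "grasp_force": force on a finger pad.
Only numpy, scipy, OpenCV 4.12 (cv2) and the standard library are available. Lean on these libraries where they do the work, as an engineer would, in place of code of your own. Each camera call takes 0.05 s, during which the arm holds its last target. There are 200 camera calls.

## Working session

There is one attempt and no reset: what is moved stays moved. The work goes in short steps, Python scripts to look and compute and a shell command to move; the robot and the scene stay as the last step left them, time stands still between calls to the robot, and variables do not carry over. Pictures are saved under pics/ and viewed, at most 10 in all, crops included, and the job is handed in when it is done.

```bash
mkdir -p pics
cat > h.py <<'E'
import numpy as np, cv2
from scipy.spatial.transform import Rotation as R
from station import telemetry, viewer, job, search_frame, cut_out
def ray(c,px):
    d=np.array([(px[0]-c['cx'])/c['fx'],-(px[1]-c['cy'])/c['fy'],-1.])
    return np.array(c['origin']),np.array(c['rotation']).reshape(3,3)@d
def onz(c,px,z):
    o,d=ray(c,px); return o+d*(z-o[2])/d[2]
def proj(c,p):
    v=np.array(c['rotation']).reshape(3,3).T@(np.array(p)-np.array(c['origin']))
    return np.array([c['cx']+c['fx']*v[0]/-v[2], c['cy']-c['fy']*v[1]/-v[2]])
def save(c,n,crop=None,s=1):
    im=c['img'][...,::-1]
    if crop: im=im[crop[1]:crop[3],crop[0]:crop[2]]
    cv2.imwrite('pics/'+n,cv2.resize(im,None,fx=s,fy=s,interpolation=cv2.INTER_CUBIC))
E
python3 - <<'E'
from h import *
ims=[]
for n in ['top','side']:
    c=viewer.read_camera(n); ims.append(c['img'])
    print(n,c['fx'],c['fy'],c['cx'],c['cy'],c['origin'],np.round(c['rotation'],3).tolist(),[k for k in c])
    save(c,n+'0.png',s=1.5)
    for t in ['punch_stand','punch_rod','lower_pad','upper_pad','board','knob_mid','bore_top','carriage','mug','stapler','stamp']:
        try: print(t,[(np.round(r['pixel'],1).tolist(),round(r['score'],2)) for r in search_frame(n,t)])
        except Exception as e: print(t,e)
s=telemetry.get_obs(); print(s)
E
```

```text
top 357.15038774962807 357.15038774962807 254.1804330990434 196.3955284704069 [0.47207956 0.06047201 1.30728625] [0.715, 0.021, -0.022, -0.698] ['img', 'fx', 'fy', 'cx', 'cy', 'origin', 'rotation']
punch_stand [([315.8, 211.1], 0.92)]
punch_rod [([346.5, 212.7], 0.56)]
lower_pad [([295.2, 216.5], 0.85)]
upper_pad []
board [([180.8, 237.2], 0.93)]
knob_mid [([345.7, 210.5], 0.47), ([380.0, 222.2], 0.44)]
bore_top [([316.1, 209.8], 0.79), ([161.7, 174.5], 0.56)]
carriage [([283.8, 221.6], 0.68)]
mug [([393.3, 160.4], 0.9)]
stapler [([128.1, 209.4], 0.94)]
stamp [([163.3, 173.7], 0.59)]
side 452.5759309540894 452.5759309540894 255.0058652221373 185.95426075610212 [0.21898034 1.15367092 1.15699075] [-0.132, -0.055, 0.406, 0.903] ['img', 'fx', 'fy', 'cx', 'cy', 'origin', 'rotation']
punch_stand [([279.0, 168.9], 0.62)]
punch_rod [([300.3, 130.0], 0.71)]
lower_pad [([279.1, 183.1], 0.57)]
upper_pad []
board [([271.8, 277.3], 0.91)]
knob_mid [([281.9, 120.6], 0.64), ([298.3, 126.3], 0.54), ([281.4, 136.1], 0.49)]
bore_top [([275.7, 174.1], 0.57)]
carriage []
mug [([254.8, 123.9], 0.67)]
stapler [([221.4, 324.1], 0.9)]
stamp [([191.3, 279.7], 0.87)]
{'t': 1.2, 'q': array([-1.27308717,  0.47699895,  0.02240229,  1.55539184, -0.01153162,
        1.10930779, -0.08309852]), 'joint_vel': array([ 0.0009618 ,  0.00036387, -0.00089729, -0.00074797, -0.00015189,
        0.00030647, -0.00079648]), 'joint_torque': array([-8.69775195e-04, -5.96338928e+01,  1.60684872e+00, -2.81542397e+01,
        1.26661986e-02,  1.83082964e-03, -4.35632032e-06]), 'eef_pos': array([0.26645799, 0.62020075, 0.2313121 ]), 'tool_rot': array([-1.89088783e-05,  2.01532628e-01,  9.79481801e-01,  1.37227226e-05]), 'contact_force': array([ 0.03808096, -0.12866734, -0.86946609]), 'torque': array([-0.00401528,  0.00911082,  0.01044551]), 'grasp_force': 0.0, 'gripper_width': 1.002933795697636}
```

```bash
sed -i "s/np.array(c\['rotation'\]).reshape(3,3)/R.from_quat(np.array(c['rotation']),scalar_first=True).as_matrix()/" h.py
python3 - <<'E'
import cv2
a=cv2.imread('pics/top0.png');b=cv2.imread('pics/side0.png')
A=a[200:410,150:640];B=b[130:520,250:500]
A=cv2.resize(A,None,fx=1.6,fy=1.6)
cv2.imwrite('pics/t1.png',A)
cv2.imwrite('pics/s1.png',cv2.resize(b,None,fx=1,fy=1))
E
```

```text
(no output)
```

View pics/t1.png

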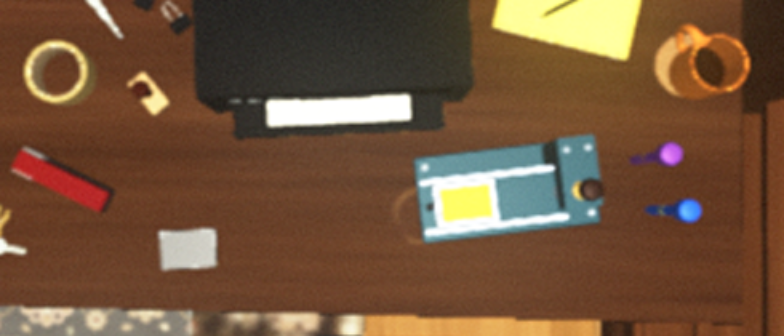

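View pics/s1.png

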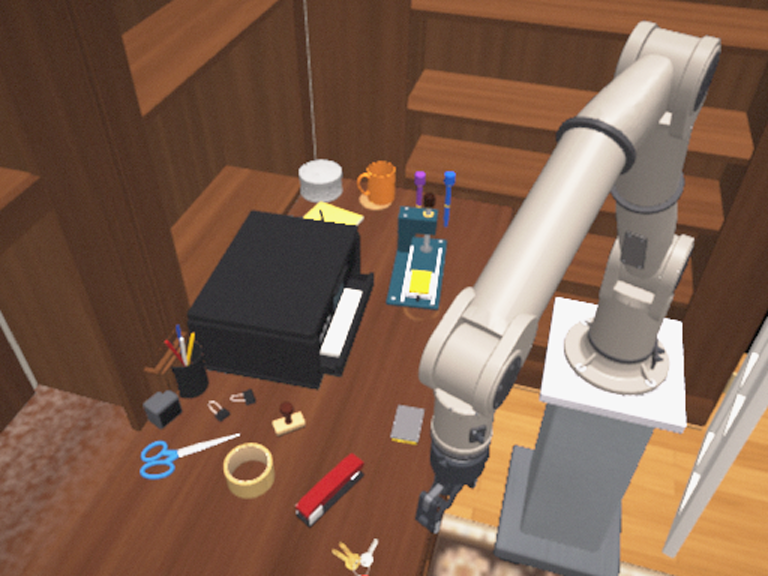

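```bash
cat >> h.py <<'E'
def rect(c,mask,z):
    ys,xs=np.nonzero(mask)
    P=np.array([onz(c,(x,y),z)[:2] for x,y in zip(xs,ys)],np.float32)
    (cx,cy),(w,h),a=cv2.minAreaRect(P)
    m=P.mean(0); ev,V=np.linalg.eigh(np.cov((P-m).T))
    ax=V[:,1]; ang=np.degrees(np.arctan2(ax[1],ax[0]))%180   # long-axis heading
    if w<h: a+=90
    return dict(n=len(xs),c=np.round([cx,cy],4).tolist(),mean=np.round(m,4).tolist(),wh=np.round([w,h],4).tolist(),rectang=round(a%180,1),pca=round(ang,1),ev=np.round(np.sqrt(ev*12),4).tolist())
E
python3 - <<'E'
from h import *
c=viewer.read_camera('top')
for t,z in [('board',.017),('lower_pad',.030),('punch_stand',.012),('stapler',.046)]:
    r=cut_out('top',t)
    if r: print(t,round(r[0]['score'],2),rect(c,r[0]['pixels'],z))
hsv=cv2.cvtColor(c['img'],cv2.COLOR_RGB2HSV)
m=cv2.inRange(hsv,(22,120,120),(38,255,255)).astype(bool); q=np.zeros_like(m); q[195:240,275:325]=1
print('yellow',rect(c,m&q,.03))
for t in ['punch_rod','knob_mid']:
    for r in cut_out('top',t):
        px=r['pixel'];p=c['img'][int(px[1]),int(px[0])]; print(t,np.round(px,1),p,round(r['score'],2),np.round(onz(c,px,.185),4))
# dark knob top by darkness
sub=c['img'][195:225,335:362].max(2)
m=(c['img'].max(2)<75); q=np.zeros_like(m); q[195:225,338:362]=1
ys,xs=np.nonzero(m&q); print(xs.mean(),ys.mean(),len(xs))
print(sub[::2,::2])
E
```

```text
board 0.63 {'n': 309, 'c': [0.3978, 0.3306], 'mean': [0.3977999985218048, 0.33059999346733093], 'wh': [0.0514, 0.0789], 'rectang': 97.7, 'pca': np.float64(96.0), 'ev': [0.0506, 0.0776]}
lower_pad 0.64 {'n': 297, 'c': [0.478, -0.0869], 'mean': [0.4771000146865845, -0.08630000054836273], 'wh': [0.0503, 0.0789], 'rectang': 95.4, 'pca': np.float64(92.7), 'ev': [0.0486, 0.0767]}
punch_stand 0.72 {'n': 2306, 'c': [0.5003, -0.1502], 'mean': [0.5027999877929688, -0.1535000056028366], 'wh': [0.1316, 0.2767], 'rectang': 98.4, 'pca': np.float64(98.4), 'ev': [0.1363, 0.2714]}
stapler 0.72 {'n': 478, 'c': [0.4982, 0.5109], 'mean': [0.498199999332428, 0.5102999806404114], 'wh': [0.1527, 0.0392], 'rectang': 65.0, 'pca': np.float64(65.8), 'ev': [0.0389, 0.1533]}
yellow {'n': 228, 'c': [0.4781, -0.0833], 'mean': [0.4779999852180481, -0.08309999853372574], 'wh': [0.042, 0.0684], 'rectang': 98.4, 'pca': np.float64(100.2), 'ev': [0.0425, 0.0687]}
punch_rod [129.1 208.5] [188  43  42] 0.61 [0.4933 0.4517 0.185 ]
punch_rod [381.9 221.9] [ 34  55 115] 0.49 [ 0.4699 -0.3424  0.185 ]
punch_rod [372.1 198. ] 
[... 455 characters left out ...]
4 144 139 140 146 141 101 102 103 104 101 102 106]
 [150 149 144 149 143 141 138 100 104 101  98 103 100 106]
 [145 149 142 142 147 143 140 112 104 105 100 104 103 106]
 [148 146 146 140 132 105 110 109 101  98 103  99 103  98]
 [141 148 152 156  59  70  69  65  92 103 105 108 107 102]
 [140 149 227 127  78 101  85  70  82  99 103  99  94  98]
 [127 147 240 145  81 116  97  69  77  98  99 100  97  95]
 [120 151 171 203  75  94  87  72  92  98 101  97  96  98]
 [108 150 146 150 140 115 119 136  98 103 104 103 105 102]
 [105 150 148 142 146 149 147  91  98  96 104  99  99  99]
 [148 154 145 148 147 222 238 100 102 106 106 101 103 106]
 [255 188 145 148 147 176 177 107 105 101 102 103 105 104]]
```

```bash
cat >> h.py <<'E'
def delta(target, yaw):
    """tool-frame shift/turn to reach world target with tool y heading yaw (deg, mod 180), pointing down"""
    s=telemetry.get_obs(); r=R.from_quat(np.array(s['tool_rot']),scalar_first=True)
    y=r.as_matrix()[:,1]; h=np.degrees(np.arctan2(y[1],y[0])); dz=(yaw-h+90)%180-90
    a=np.radians(h+dz); Y=np.array([np.cos(a),np.sin(a),0]); Z=np.array([0,0,-1.]); X=np.cross(Y,Z)
    rv=(r.inv()*R.from_matrix(np.c_[X,Y,Z])).as_rotvec(degrees=True)
    print('pos',np.round(s['eef_pos'],4),'yaw',round(h,2),'t',round(s['t'],2),'F',np.round(s['contact_force'],1),'w',round(s['gripper_width'],3),'g',round(s['grasp_force'],1))
    print('xyz',np.round(r.inv().apply(np.array(target)-s['eef_pos']),4).tolist(),'rot',np.round(rv,2).tolist())
E
python3 -c "
from h import *
delta([.398,.331,.15],7)"
```

```text
pos [0.2665 0.6202 0.2313] yaw 66.75 t 1.55 F [-0.2  0.4 -0.8] w 1.0 g 0.0
xyz [-0.235, -0.2138, 0.0813] rot [0.0, -0.0, 59.75]
```

```bash
python3 -m crank '[{"delta_rot":[0,0,59.75],"xyz":[-0.235,-0.214,0.081],"fingers":-1},{"delta_rot":[0,0,59.75],"xyz":[-0.235,-0.214,0.081],"fingers":-1},{"delta_rot":[0,0,59.75],"xyz":[-0.235,-0.214,0.081],"fingers":-1},{"delta_rot":[0,0,59.75],"xyz":[-0.235,-0.214,0.081],"fingers":-1},{"delta_rot":[0,0,59.75],"xyz":[-0.235,-0.214,0.081],"fingers":-1},{"delta_rot":[0,0,59.75],"xyz":[-0.235,-0.214,0.081],"fingers":-1},{"delta_rot":[0,0,59.75],"xyz":[-0.235,-0.214,0.081],"fingers":-1},{"delta_rot":[0,0,59.75],"xyz":[-0.235,-0.214,0.081],"fingers":-1},{"delta_rot":[0,0,59.75],"xyz":[-0.235,-0.214,0.081],"fingers":-1},{"delta_rot":[0,0,59.75],"xyz":[-0.235,-0.214,0.081],"fingers":-1}]'
python3 - <<'E'
from h import *
c=viewer.read_camera('wrist'); save(c,'w1.png',s=1.2)
r=cut_out('wrist','board')
for q in r[:2]: print(q['score'],rect(c,q['pixels'],.017))
print(c['origin'])
delta([.398,.331,.03],7)
E
```

```text
t: 2.55
eef_pos: [0.3975, 0.3325, 0.1507]
tool_rot: [-0.0, 0.661, 0.75, 0.001]
contact_force: [0.1, 0.7, -0.3]
gripper_width: 1.002
grasp_force: 0.0
0.66 {'n': 5629, 'c': [0.4028, 0.3318], 'mean': [0.4023999869823456, 0.3334999978542328], 'wh': [0.057, 0.0819], 'rectang': 94.7, 'pca': np.float64(94.1), 'ev': [0.0558, 0.0812]}
[0.38903378 0.40305129 0.29289525]
pos [0.3974 0.3325 0.1506] yaw 7.19 t 2.65 F [-0.2 -0.6 -0.2] w 1.0 g 0.0
xyz [-0.0017, 0.0004, 0.1206] rot [0.02, -0.06, 0.19]
```

View pics/w1.png

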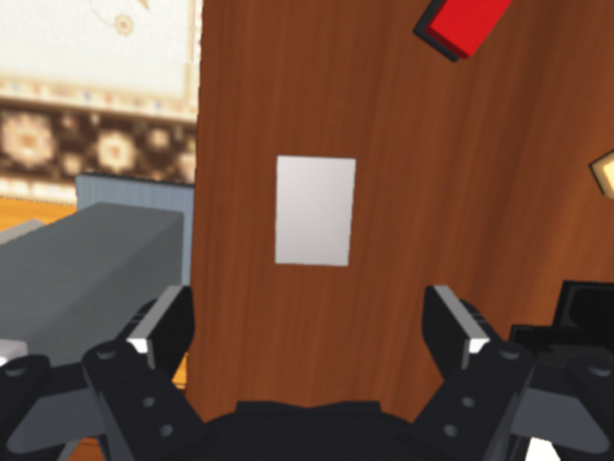

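```bash
python3 -c "
from h import *
delta([.402,.3325,.0065],4.4)"
```

```text
pos [0.3974 0.3325 0.1506] yaw 7.19 t 2.65 F [-0.2 -0.6 -0.2] w 1.0 g 0.0
xyz [-0.0007, 0.0045, 0.1441] rot [0.02, -0.06, 2.79]
```

```bash
python3 -m crank '[{"delta_rot":[0,0,2.8],"xyz":[-0.0007,0.0045,0.05],"fingers":-1},{"delta_rot":[0,0,2.8],"xyz":[-0.0007,0.0045,0.09],"fingers":-1},{"delta_rot":[0,0,2.8],"xyz":[-0.0007,0.0045,0.115],"fingers":-1},{"delta_rot":[0,0,2.8],"xyz":[-0.0007,0.0045,0.13],"fingers":-1},{"delta_rot":[0,0,2.8],"xyz":[-0.0007,0.0045,0.144],"fingers":-1},{"delta_rot":[0,0,2.8],"xyz":[-0.0007,0.0045,0.144],"fingers":-1},{"delta_rot":[0,0,2.8],"xyz":[-0.0007,0.0045,0.144],"fingers":-0.55},{"delta_rot":[0,0,2.8],"xyz":[-0.0007,0.0045,0.144],"fingers":-0.55},{"delta_rot":[0,0,2.8],"xyz":[-0.0007,0.0045,0.144],"fingers":-0.55}]' 20
python3 - <<'E'
from h import *
c=viewer.read_camera('wrist'); save(c,'w2.png',s=1.2)
r=cut_out('wrist','board')
for q in r[:2]: print(q['score'],rect(c,q['pixels'],.017))
delta([.402,.3325,.0065],4.4)
E
```

```text
t: 3.55
eef_pos: [0.4029, 0.3313, 0.0072]
tool_rot: [-0.0, 0.681, 0.733, 0.001]
contact_force: [0.1, -0.4, -0.3]
gripper_width: 0.776
grasp_force: 0.0
0.68 {'n': 19797, 'c': [0.4025, 0.3321], 'mean': [0.40220001339912415, 0.3352000117301941], 'wh': [0.0558, 0.0819], 'rectang': 94.3, 'pca': np.float64(94.4), 'ev': [0.0552, 0.0812]}
pos [0.4028 0.3311 0.007 ] yaw 4.2 t 3.65 F [ 0.1  0.6 -0.9] w 0.774 g 0.0
xyz [0.0015, -0.0007, 0.0005] rot [0.05, -0.06, -0.2]
```

View pics/w2.png

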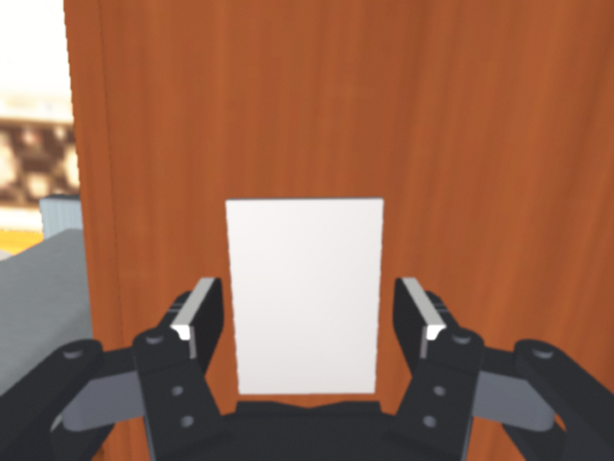

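Fingers straddle the board evenly (board columns ~228–380 of 614, fingers at ~222 and ~393). Closing.

```bash
python3 -m crank '[{"delta_rot":[0,0,0],"xyz":[0,0,0.0005],"fingers":0.2},{"delta_rot":[0,0,0],"xyz":[0,0,0.0005],"fingers":0.2},{"delta_rot":[0,0,0],"xyz":[0,0,0.0005],"fingers":0.2},{"delta_rot":[0,0,0],"xyz":[0,0,0.0005],"fingers":0.2},{"delta_rot":[0,0,0],"xyz":[0,0,0.0005],"fingers":0.2},{"delta_rot":[0,0,0],"xyz":[0,0,0.0005],"fingers":0.2}]' 20
python3 - <<'E'
from h import *
c=viewer.read_camera('side'); save(c,'s2.png',crop=(230,230,330,310),s=6)
c=viewer.read_camera('wrist'); save(c,'w3.png',s=1.2)
delta([.4025,.3320,.0305],4.4)
E
```

```text
t: 4.25
eef_pos: [0.4027, 0.331, 0.0065]
tool_rot: [-0.0, 0.681, 0.733, 0.0]
contact_force: [-1.7, -1.5, 7.9]
gripper_width: 0.646
grasp_force: 19.9
pos [0.4027 0.331  0.0065] yaw 4.2 t 4.35 F [-1.3 -1.5  6.8] w 0.649 g 19.9
xyz [0.0011, -0.0001, -0.024] rot [0.03, -0.05, -0.2]
```

View pics/s2.png

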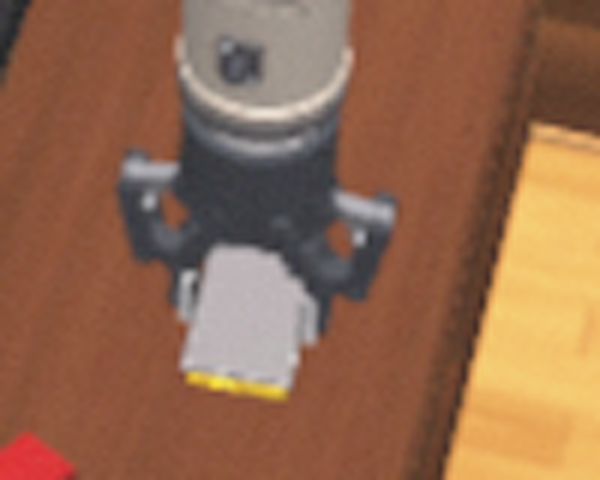

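```bash
python3 -m crank '[{"delta_rot":[0,0,0],"xyz":[0,0,-0.005],"fingers":0.2},{"delta_rot":[0,0,0],"xyz":[0,0,-0.015],"fingers":0.2},{"delta_rot":[0,0,0],"xyz":[0,0,-0.03],"fingers":0.2},{"delta_rot":[0,0,0],"xyz":[0,0,-0.06],"fingers":0.2},{"delta_rot":[0,0,0],"xyz":[0,0,-0.1],"fingers":0.2},{"delta_rot":[0,0,0],"xyz":[0,0,-0.14],"fingers":0.2},{"delta_rot":[0,0,0],"xyz":[0,0,-0.18],"fingers":0.2},{"delta_rot":[0,0,0],"xyz":[0,0,-0.22],"fingers":0.2},{"delta_rot":[0,0,0],"xyz":[0,0,-0.25],"fingers":0.2},{"delta_rot":[0,0,0],"xyz":[0,0,-0.25],"fingers":0.2}]' 20
python3 - <<'E'
from h import *
c=viewer.read_camera('wrist'); save(c,'w4.png')
r=cut_out('wrist','board')
for q in r[:2]: print(q['score'],q['pixel'],q['pixels'].sum())
r=cut_out('wrist','upper_pad')
for q in r[:2]: print(q['score'],rect(c,q['pixels'],.013))
delta([.485,-.20,.257],8.4)
E
```

```text
t: 5.35
eef_pos: [0.4044, 0.3321, 0.2609]
tool_rot: [-0.0, 0.681, 0.732, 0.004]
contact_force: [-1.0, 0.4, -0.8]
gripper_width: 0.644
grasp_force: 21.7
0.84 [256.7, 241.6] 20128
0.89 {'n': 1702, 'c': [0.4014, 0.3443], 'mean': [0.40139999985694885, 0.34459999203681946], 'wh': [0.0493, 0.05], 'rectang': 94.1, 'pca': np.float64(110.8), 'ev': [0.0492, 0.0509]}
pos [0.4019 0.3302 0.2554] yaw 4.2 t 5.5 F [ 0.1 -0.8  0. ] w 0.647 g 21.7
xyz [-0.5349, 0.044, -0.0014] rot [-0.04, 0.02, -4.2]
```

```bash
python3 -m crank '[{"delta_rot":[0,0,-4.2],"xyz":[-0.03,0.003,0],"fingers":0.2},{"delta_rot":[0,0,-4.2],"xyz":[-0.07,0.006,0],"fingers":0.2},{"delta_rot":[0,0,-4.2],"xyz":[-0.115,0.01,0],"fingers":0.2},{"delta_rot":[0,0,-4.2],"xyz":[-0.16,0.013,0],"fingers":0.2},{"delta_rot":[0,0,-4.2],"xyz":[-0.205,0.017,0],"fingers":0.2},{"delta_rot":[0,0,-4.2],"xyz":[-0.25,0.02,0],"fingers":0.2},{"delta_rot":[0,0,-4.2],"xyz":[-0.295,0.024,0],"fingers":0.2},{"delta_rot":[0,0,-4.2],"xyz":[-0.34,0.028,0],"fingers":0.2},{"delta_rot":[0,0,-4.2],"xyz":[-0.385,0.032,0],"fingers":0.2},{"delta_rot":[0,0,-4.2],"xyz":[-0.43,0.036,0],"fingers":0.2}]' 20 >/dev/null; python3 -m crank '[{"delta_rot":[0,0,0],"xyz":[-0.04,0.003,0],"fingers":0.2},{"delta_rot":[0,0,0],"xyz":[-0.075,0.006,0],"fingers":0.2},{"delta_rot":[0,0,0],"xyz":[-0.095,0.008,0],"fingers":0.2},{"delta_rot":[0,0,0],"xyz":[-0.105,0.008,0],"fingers":0.2},{"delta_rot":[0,0,0],"xyz":[-0.105,0.008,0],"fingers":0.2},{"delta_rot":[0,0,0],"xyz":[-0.105,0.008,0],"fingers":0.2}]' 20
python3 - <<'E'
from h import *
c=viewer.read_camera('wrist'); save(c,'w5.png',s=1.2)
hsv=cv2.cvtColor(c['img'],cv2.COLOR_RGB2HSV)
for q in cut_out('wrist','lower_pad')[:2]:
    print(q['score'],q['pixel'],rect(c,q['pixels'],.030))
for q in cut_out('wrist','carriage')[:2]:
    print(q['score'],q['pixel'],rect(c,q['pixels'],.020))
delta([.478,-.085,.1],8.4)
E
```

```text
t: 7.1
eef_pos: [0.4926, -0.197, 0.255]
tool_rot: [-0.001, 0.653, 0.757, -0.0]
contact_force: [-0.7, 0.5, -0.9]
gripper_width: 0.646
grasp_force: 21.7
0.66 [261.6, 46.8] {'n': 3736, 'c': [0.4822, -0.0833], 'mean': [0.4821000099182129, -0.08190000057220459], 'wh': [0.0521, 0.0765], 'rectang': 98.4, 'pca': np.float64(97.7), 'ev': [0.0508, 0.0764]}
0.68 [237.7, 43.7] {'n': 1933, 'c': [0.4811, -0.0819], 'mean': [0.47999998927116394, -0.08089999854564667], 'wh': [0.0662, 0.0948], 'rectang': 98.0, 'pca': np.float64(98.8), 'ev': [0.0854, 0.1161]}
0.47 [258.6, 242.3] {'n': 20333, 'c': [0.5119, -0.3247], 'mean': [0.5103999972343445, -0.31529998779296875], 'wh': [0.1611, 0.236], 'rectang': 98.5, 'pca': np.float64(98.9), 'ev': [0.1592, 0.2347]}
pos [ 0.493  -0.1967  0.2556] yaw 8.52 t 7.25 F [-0.4  0.8  0.4] w 0.65 g 21.7
xyz [0.1126, 0.0017, 0.1557] rot [-0.02, -0.05, 0.12]
```

View pics/w5.png

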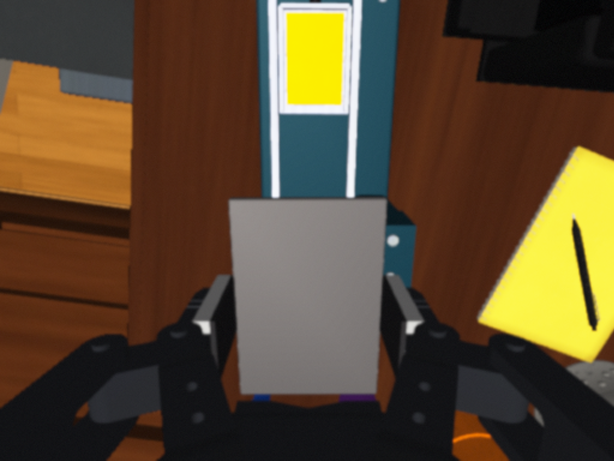

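Run:
```python
from h import *
c=viewer.read_camera('wrist')
s=telemetry.get_obs()
for q in cut_out('wrist','board')[:1]:
    r=rect(c,q['pixels'],s['eef_pos'][2]+.0105); print(r, np.array(r['c'])-s['eef_pos'][:2])
delta([.4822,-.0837,.07],8.4)
```

```text
{'n': 20309, 'c': [0.4932, -0.1953], 'mean': [0.4927999973297119, -0.19220000505447388], 'wh': [0.0561, 0.0827], 'rectang': 98.5, 'pca': np.float64(98.8), 'ev': [0.0555, 0.0819]} [7.2664219e-05 1.6167494e-03]
pos [ 0.4931 -0.1972  0.2558] yaw 8.49 t 7.35 F [-0.2  0.8  0.8] w 0.645 g 21.7
xyz [0.1137, 0.0059, 0.1859] rot [0.01, -0.03, 0.09]
```

```bash
python3 -m crank '[{"delta_rot":[0,0,0.1],"xyz":[0.03,0.0015,0],"fingers":0.2},{"delta_rot":[0,0,0.1],"xyz":[0.07,0.004,0],"fingers":0.2},{"delta_rot":[0,0,0.1],"xyz":[0.1,0.0059,0.01],"fingers":0.2},{"delta_rot":[0,0,0.1],"xyz":[0.1137,0.0059,0.04],"fingers":0.2},{"delta_rot":[0,0,0.1],"xyz":[0.1137,0.0059,0.08],"fingers":0.2},{"delta_rot":[0,0,0.1],"xyz":[0.1137,0.0059,0.12],"fingers":0.2},{"delta_rot":[0,0,0.1],"xyz":[0.1137,0.0059,0.155],"fingers":0.2},{"delta_rot":[0,0,0.1],"xyz":[0.1137,0.0059,0.18],"fingers":0.2},{"delta_rot":[0,0,0.1],"xyz":[0.1137,0.0059,0.186],"fingers":0.2},{"delta_rot":[0,0,0.1],"xyz":[0.1137,0.0059,0.186],"fingers":0.2}]'
python3 - <<'E'
from h import *
for n in ['wrist']:
    c=viewer.read_camera(n)
    save(c,'w6.png')
    m=c['img']; hsv=cv2.cvtColor(m,cv2.COLOR_RGB2HSV)
    y=cv2.inRange(hsv,(22,120,120),(38,255,255)); ys,xs=np.nonzero(y); print(len(xs), xs.min() if len(xs) else 0,xs.max() if len(xs) else 0)
c=viewer.read_camera('side'); save(c,'s3.png',crop=(240,120,320,200),s=6)
delta([.4822,-.0837,.026],8.4)
E
```

```text
t: 8.35
eef_pos: [0.482, -0.0847, 0.0696]
tool_rot: [-0.0, 0.654, 0.756, -0.0]
contact_force: [0.1, -0.8, -0.5]
gripper_width: 0.645
grasp_force: 21.7
1810 0 298
pos [ 0.4833 -0.085   0.071 ] yaw 8.31 t 8.45 F [ 0.5 -0.3 -0.2] w 0.644 g 21.7
xyz [0.0014, -0.001, 0.045] rot [0.11, 0.01, -0.09]
```

View pics/s3.png

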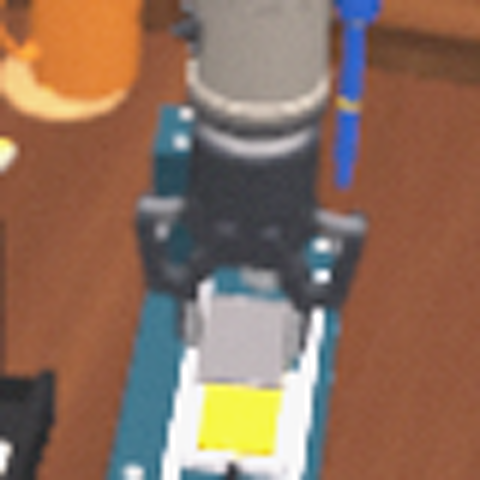

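The board hangs aligned above the yellow pad in the carriage. Lowering.

```bash
python3 -m crank '[{"delta_rot":[0,0,0],"xyz":[0.0012,-0.0005,0.015],"fingers":0.2},{"delta_rot":[0,0,0],"xyz":[0.0012,-0.0005,0.028],"fingers":0.2},{"delta_rot":[0,0,0],"xyz":[0.0012,-0.0005,0.036],"fingers":0.2},{"delta_rot":[0,0,0],"xyz":[0.0012,-0.0005,0.041],"fingers":0.2},{"delta_rot":[0,0,0],"xyz":[0.0012,-0.0005,0.044],"fingers":0.2},{"delta_rot":[0,0,0],"xyz":[0.0012,-0.0005,0.044],"fingers":0.2},{"delta_rot":[0,0,0],"xyz":[0.0012,-0.0005,0.044],"fingers":0.2}]'
python3 -c "
from h import *
delta([.4822,-.0845,.0245],8.4)"
```

```text
t: 9.15
eef_pos: [0.4818, -0.0839, 0.026]
tool_rot: [0.0, 0.654, 0.756, 0.0]
contact_force: [0.0, -0.1, -0.5]
gripper_width: 0.648
grasp_force: 21.7
pos [ 0.4818 -0.0839  0.026 ] yaw 8.29 t 9.15 F [ 0.  -0.1 -0.5] w 0.648 g 21.7
xyz [-0.0006, 0.0003, 0.0015] rot [0.02, 0.0, -0.11]
```

```bash
python3 -m crank '[{"delta_rot":[0,0,0],"xyz":[0,0,0.001],"fingers":0.2},{"delta_rot":[0,0,0],"xyz":[0,0,0.002],"fingers":0.2},{"delta_rot":[0,0,0],"xyz":[0,0,0.002],"fingers":0.2}]'; python3 -m crank '[{"delta_rot":[0,0,0],"xyz":[0,0,0],"fingers":-0.4},{"delta_rot":[0,0,0],"xyz":[0,0,0],"fingers":-0.6},{"delta_rot":[0,0,0],"xyz":[0,0,0],"fingers":-0.6},{"delta_rot":[0,0,0],"xyz":[0,0,0],"fingers":-0.6},{"delta_rot":[0,0,0],"xyz":[0,0,0],"fingers":-0.6}]'
python3 - <<'E'
from h import *
c=viewer.read_camera('wrist'); save(c,'w7.png',s=1.2)
for q in cut_out('wrist','board')[:1]: print(q['score'],rect(c,q['pixels'],.034))
delta([.4822,-.0845,.25],8.4)
E
```

```text
t: 9.45
eef_pos: [0.4817, -0.0838, 0.0238]
tool_rot: [0.0, 0.654, 0.756, 0.0]
contact_force: [-0.4, 0.7, -0.1]
gripper_width: 0.647
grasp_force: 21.7
t: 9.95
eef_pos: [0.4816, -0.0838, 0.0238]
tool_rot: [0.0, 0.654, 0.756, -0.0]
contact_force: [-1.3, 0.0, 0.1]
gripper_width: 0.801
grasp_force: 0.0
0.94 {'n': 20006, 'c': [0.4821, -0.0827], 'mean': [0.4814999997615814, -0.07980000227689743], 'wh': [0.0564, 0.0816], 'rectang': 98.2, 'pca': np.float64(98.8), 'ev': [0.0553, 0.0814]}
pos [ 0.4816 -0.0838  0.0238] yaw 8.3 t 10.05 F [0.5 0.5 0.4] w 0.801 g 0.0
xyz [-0.0008, 0.0005, -0.2262] rot [-0.0, -0.0, -0.1]
```

View pics/w7.png

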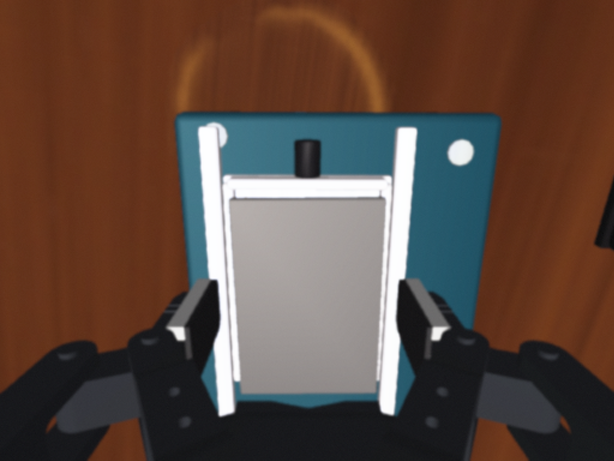

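```bash
python3 -m crank '[{"delta_rot":[0,0,0],"xyz":[0,0,-0.02],"fingers":-0.6},{"delta_rot":[0,0,0],"xyz":[0,0,-0.06],"fingers":-1},{"delta_rot":[0,0,0],"xyz":[0,0,-0.1],"fingers":-1},{"delta_rot":[0,0,0],"xyz":[0,0,-0.13],"fingers":-1}]' >/dev/null; python3 -c "
from h import *
delta([.4015,.333,.15],4.2)"
```

```text
pos [ 0.4819 -0.0842  0.1558] yaw 8.27 t 10.45 F [ 0.9  0.6 -0.8] w 0.996 g 0.0
xyz [0.4244, -0.0196, 0.0056] rot [0.07, 0.01, 4.07]
```

```bash
python3 -m crank '[{"delta_rot":[0,0,4.1],"xyz":[0.424,-0.0196,0.003],"fingers":-1},{"delta_rot":[0,0,4.1],"xyz":[0.424,-0.0196,0.003],"fingers":-1},{"delta_rot":[0,0,4.1],"xyz":[0.424,-0.0196,0.003],"fingers":-1},{"delta_rot":[0,0,4.1],"xyz":[0.424,-0.0196,0.003],"fingers":-1},{"delta_rot":[0,0,4.1],"xyz":[0.424,-0.0196,0.003],"fingers":-1},{"delta_rot":[0,0,4.1],"xyz":[0.424,-0.0196,0.003],"fingers":-1},{"delta_rot":[0,0,4.1],"xyz":[0.424,-0.0196,0.003],"fingers":-1},{"delta_rot":[0,0,4.1],"xyz":[0.424,-0.0196,0.003],"fingers":-1},{"delta_rot":[0,0,4.1],"xyz":[0.424,-0.0196,0.003],"fingers":-1},{"delta_rot":[0,0,4.1],"xyz":[0.424,-0.0196,0.003],"fingers":-1}]' >/dev/null;  python3 -m crank '[{"delta_rot":[0,0,0],"xyz":[0,0,0],"fingers":-1},{"delta_rot":[0,0,0],"xyz":[0,0,0],"fingers":-1}]'
python3 - <<'E'
from h import *
c=viewer.read_camera('wrist')
for q in cut_out('wrist','upper_pad')[:2]:
    r=rect(c,q['pixels'],.013); print(q['score'],r)
delta([r['c'][0],r['c'][1],.001],r['rectang']-90)
E
```

```text
t: 11.65
eef_pos: [0.4014, 0.3314, 0.1507]
tool_rot: [0.0, 0.681, 0.732, -0.0]
contact_force: [-0.1, -1.0, 0.3]
gripper_width: 1.0
grasp_force: 0.0
0.58 {'n': 4718, 'c': [0.4025, 0.3307], 'mean': [0.40230000019073486, 0.33239999413490295], 'wh': [0.0503, 0.0777], 'rectang': 94.2, 'pca': np.float64(94.4), 'ev': [0.0502, 0.0776]}
pos [0.4015 0.3314 0.1509] yaw 4.05 t 11.75 F [-0.1  0.3  1. ] w 1.004 g 0.0
xyz [-0.0007, 0.0009, 0.1499] rot [-0.01, 0.01, -0.15]
```

```bash
python3 -m crank '[{"delta_rot":[0,0,0],"xyz":[-0.0007,0.0009,0.05],"fingers":-1},{"delta_rot":[0,0,0],"xyz":[-0.0007,0.0009,0.095],"fingers":-1},{"delta_rot":[0,0,0],"xyz":[-0.0007,0.0009,0.125],"fingers":-1},{"delta_rot":[0,0,0],"xyz":[-0.0007,0.0009,0.14],"fingers":-1},{"delta_rot":[0,0,0],"xyz":[-0.0007,0.0009,0.149],"fingers":-0.6},{"delta_rot":[0,0,0],"xyz":[-0.0007,0.0009,0.149],"fingers":-0.6},{"delta_rot":[0,0,0],"xyz":[-0.0007,0.0009,0.149],"fingers":-0.4},{"delta_rot":[0,0,0],"xyz":[-0.0007,0.0009,0.149],"fingers":0.2},{"delta_rot":[0,0,0],"xyz":[-0.0007,0.0009,0.149],"fingers":0.3},{"delta_rot":[0,0,0],"xyz":[-0.0007,0.0009,0.149],"fingers":0.3}]' 20; python3 -m crank '[{"delta_rot":[0,0,0],"xyz":[0,0,0],"fingers":0.3},{"delta_rot":[0,0,0],"xyz":[0,0,0],"fingers":0.3}]'
```

```text
t: 12.75
eef_pos: [0.4029, 0.333, 0.0033]
tool_rot: [-0.0, 0.681, 0.732, 0.001]
contact_force: [-1.1, -0.9, 7.8]
gripper_width: 0.58
grasp_force: 20.8
t: 12.95
eef_pos: [0.4028, 0.333, 0.0032]
tool_rot: [-0.0, 0.681, 0.732, 0.001]
contact_force: [-0.4, -0.1, 6.8]
gripper_width: 0.581
grasp_force: 20.8
```

```bash
python3 -m crank '[{"delta_rot":[0,0,0],"xyz":[0,0,-0.005],"fingers":0.3},{"delta_rot":[0,0,0],"xyz":[0,0,-0.02],"fingers":0.3},{"delta_rot":[0,0,0],"xyz":[0,0,-0.05],"fingers":0.3},{"delta_rot":[0,0,0],"xyz":[0,0,-0.09],"fingers":0.3},{"delta_rot":[0,0,0],"xyz":[0,0,-0.12],"fingers":0.3},{"delta_rot":[0,0,0],"xyz":[0,0,-0.14],"fingers":0.3},{"delta_rot":[0,0,0],"xyz":[0,0,-0.14],"fingers":0.3},{"delta_rot":[0,0,0],"xyz":[0,0,-0.14],"fingers":0.3}]'
python3 - <<'E'
from h import *
c=viewer.read_camera('wrist'); s=telemetry.get_obs()
for q in cut_out('wrist','upper_pad')[:2]:
    r=rect(c,q['pixels'],s['eef_pos'][2]+.0098); print(q['score'],r,np.array(r['c'])-s['eef_pos'][:2])
o=np.array(r['c'])-s['eef_pos'][:2]
delta([.4819-.0,-.0832-o[1],.142],8.3)
E
```

```text
t: 13.75
eef_pos: [0.4018, 0.3325, 0.1425]
tool_rot: [-0.0, 0.681, 0.733, 0.001]
contact_force: [0.4, -0.6, -0.6]
gripper_width: 0.583
grasp_force: 21.3
0.78 {'n': 16994, 'c': [0.4023, 0.3312], 'mean': [0.40209999680519104, 0.33399999141693115], 'wh': [0.0507, 0.08], 'rectang': 93.7, 'pca': np.float64(93.5), 'ev': [0.0499, 0.0789]} [ 0.00085708 -0.00092659]
pos [0.4013 0.3319 0.1412] yaw 4.21 t 13.85 F [ 0.4 -0.6 -0.1] w 0.579 g 21.3
xyz [-0.419, 0.05, -0.0005] rot [-0.07, 0.05, -4.09]
```

```bash
python3 -m crank '[{"delta_rot":[0,0,-4.1],"xyz":[-0.04,0.005,0],"fingers":0.3},{"delta_rot":[0,0,-4.1],"xyz":[-0.085,0.01,0],"fingers":0.3},{"delta_rot":[0,0,-4.1],"xyz":[-0.13,0.0155,0],"fingers":0.3},{"delta_rot":[0,0,-4.1],"xyz":[-0.175,0.021,0],"fingers":0.3},{"delta_rot":[0,0,-4.1],"xyz":[-0.22,0.026,0],"fingers":0.3},{"delta_rot":[0,0,-4.1],"xyz":[-0.265,0.0315,0],"fingers":0.3},{"delta_rot":[0,0,-4.1],"xyz":[-0.31,0.037,0],"fingers":0.3},{"delta_rot":[0,0,-4.1],"xyz":[-0.355,0.042,0],"fingers":0.3},{"delta_rot":[0,0,-4.1],"xyz":[-0.395,0.047,0],"fingers":0.3},{"delta_rot":[0,0,-4.1],"xyz":[-0.419,0.05,0],"fingers":0.3}]' >/dev/null; python3 -m crank '[{"delta_rot":[0,0,0],"xyz":[0,0,0.03],"fingers":0.3},{"delta_rot":[0,0,0],"xyz":[0,0,0.055],"fingers":0.3},{"delta_rot":[0,0,0],"xyz":[0,0,0.07],"fingers":0.3},{"delta_rot":[0,0,0],"xyz":[0,0,0.07],"fingers":0.3},{"delta_rot":[0,0,0],"xyz":[0,0,0.07],"fingers":0.3}]'
python3 - <<'E'
from h import *
c=viewer.read_camera('wrist'); s=telemetry.get_obs()
for q in cut_out('wrist','upper_pad')[:1]:
    r=rect(c,q['pixels'],s['eef_pos'][2]+.0098); print(q['score'],r,np.array(r['c'])-s['eef_pos'][:2])
for q in cut_out('wrist','board')[:1]:
    r=rect(c,q['pixels'],.034); print(q['score'],r)
delta([.4819,-.083,.039],8.3)
E
```

```text
t: 15.35
eef_pos: [0.482, -0.0822, 0.0714]
tool_rot: [-0.0, 0.654, 0.756, -0.001]
contact_force: [-0.4, 0.6, -0.4]
gripper_width: 0.581
grasp_force: 21.3
0.57 {'n': 17043, 'c': [0.4826, -0.0829], 'mean': [0.4821000099182129, -0.07989999651908875], 'wh': [0.0499, 0.0786], 'rectang': 98.1, 'pca': np.float64(98.1), 'ev': [0.0495, 0.0781]} [ 1.88720048e-05 -7.72761504e-04]
0.95 {'n': 2338, 'c': [0.477, -0.0491], 'mean': [0.47749999165534973, -0.04879999905824661], 'wh': [0.0565, 0.0143], 'rectang': 9.5, 'pca': np.float64(9.0), 'ev': [0.0136, 0.0562]}
pos [ 0.4831 -0.0819  0.0725] yaw 8.3 t 15.5 F [ 0.8  0.3 -0. ] w 0.587 g 21.3
xyz [-0.0009, -0.0013, 0.0335] rot [0.07, 0.01, -0.0]
```

```bash
python3 -m crank '[{"delta_rot":[0,0,0],"xyz":[-0.0005,-0.001,0.012],"fingers":0.3},{"delta_rot":[0,0,0],"xyz":[-0.0005,-0.001,0.022],"fingers":0.3},{"delta_rot":[0,0,0],"xyz":[-0.0005,-0.001,0.029],"fingers":0.3},{"delta_rot":[0,0,0],"xyz":[-0.0005,-0.001,0.032],"fingers":0.3},{"delta_rot":[0,0,0],"xyz":[-0.0005,-0.001,0.0325],"fingers":0.3},{"delta_rot":[0,0,0],"xyz":[-0.0005,-0.001,0.0325],"fingers":0.3},{"delta_rot":[0,0,0],"xyz":[-0.0005,-0.001,0.0325],"fingers":0.3}]'
```

```text
t: 16.2
eef_pos: [0.4819, -0.0826, 0.0395]
tool_rot: [0.0, 0.654, 0.756, 0.0]
contact_force: [0.7, -0.1, 0.1]
gripper_width: 0.583
grasp_force: 21.3
```

```bash
python3 -m crank '[{"delta_rot":[0,0,0],"xyz":[0,0,0.001],"fingers":0.3},{"delta_rot":[0,0,0],"xyz":[0,0,0.0018],"fingers":0.3},{"delta_rot":[0,0,0],"xyz":[0,0,0.0018],"fingers":0.3}]'; python3 -m crank '[{"delta_rot":[0,0,0],"xyz":[0,0,0],"fingers":-0.4},{"delta_rot":[0,0,0],"xyz":[0,0,0],"fingers":-0.6},{"delta_rot":[0,0,0],"xyz":[0,0,0],"fingers":-0.6},{"delta_rot":[0,0,0],"xyz":[0,0,0],"fingers":-0.6},{"delta_rot":[0,0,0],"xyz":[0,0,-0.01],"fingers":-0.6},{"delta_rot":[0,0,0],"xyz":[0,0,-0.05],"fingers":-0.8},{"delta_rot":[0,0,0],"xyz":[0,0,-0.1],"fingers":-0.8},{"delta_rot":[0,0,0],"xyz":[0,0,-0.15],"fingers":-0.8},{"delta_rot":[0,0,0],"xyz":[0,0,-0.2],"fingers":-0.8},{"delta_rot":[0,0,0],"xyz":[0,0,-0.24],"fingers":-0.8}]'; python3 -c "
from h import *
delta([.495,-.30,.26],8.3)"
```

```text
t: 16.5
eef_pos: [0.4816, -0.0825, 0.0375]
tool_rot: [-0.0, 0.654, 0.756, 0.0]
contact_force: [-0.9, 0.6, 0.5]
gripper_width: 0.581
grasp_force: 21.3
t: 17.5
eef_pos: [0.4816, -0.0833, 0.2808]
tool_rot: [0.001, 0.655, 0.756, 0.001]
contact_force: [0.7, 0.5, -0.6]
gripper_width: 0.897
grasp_force: 0.0
pos [ 0.4816 -0.0833  0.2808] yaw 8.23 t 17.5 F [ 0.7  0.5 -0.6] w 0.897 g 0.0
xyz [-0.2164, -0.0178, 0.0207] rot [0.13, -0.01, -0.07]
```

```bash
python3 -m crank '[{"delta_rot":[0,0,0],"xyz":[-0.216,-0.015,0.01],"fingers":-0.8},{"delta_rot":[0,0,0],"xyz":[-0.216,-0.015,0.01],"fingers":-0.8},{"delta_rot":[0,0,0],"xyz":[-0.216,-0.015,0.01],"fingers":-0.8},{"delta_rot":[0,0,0],"xyz":[-0.216,-0.015,0.01],"fingers":-0.8},{"delta_rot":[0,0,0],"xyz":[-0.216,-0.015,0.01],"fingers":-0.8},{"delta_rot":[0,0,0],"xyz":[-0.216,-0.015,0.01],"fingers":-0.8},{"delta_rot":[0,0,0],"xyz":[-0.216,-0.015,0.01],"fingers":-0.8},{"delta_rot":[0,0,0],"xyz":[-0.216,-0.015,0.01],"fingers":-0.8}]'
python3 - <<'E'
from h import *
c=viewer.read_camera('wrist'); save(c,'w8.png',s=1.2)
print(c['origin'])
for t,z in [('knob_mid',.185),('punch_rod',.185),('bore_top',.128)]:
    for q in cut_out('wrist',t)[:3]: print(t,round(q['score'],2),np.round(q['pixel'],1),rect(c,q['pixels'],z))
for t,z in [('upper_pad',.047),('board',.034)]:
    for q in cut_out('wrist',t)[:2]: print(t,round(q['score'],2),np.round(q['pixel'],1),rect(c,q['pixels'],z))
delta([.495,-.233,.26],8.3)
E
```

```text
t: 18.3
eef_pos: [0.4983, -0.2967, 0.2676]
tool_rot: [-0.0, 0.653, 0.757, 0.0]
contact_force: [-0.3, 0.2, -0.4]
gripper_width: 0.9
grasp_force: 0.0
[ 0.48833974 -0.22636735  0.40977888]
knob_mid 0.82 [305.6 232.6] {'n': 1775, 'c': [0.5395, -0.3141], 'mean': [0.5422000288963318, -0.31949999928474426], 'wh': [0.0269, 0.0659], 'rectang': 118.6, 'pca': np.float64(120.3), 'ev': [0.0215, 0.0572]}
knob_mid 0.74 [276.7 101.5] {'n': 1425, 'c': [0.5023, -0.2314], 'mean': [0.5020999908447266, -0.2313999980688095], 'wh': [0.0276, 0.028], 'rectang': 144.0, 'pca': np.float64(110.6), 'ev': [0.0243, 0.0249]}
knob_mid 0.62 [226.2 248.1] {'n': 1705, 'c': [0.4792, -0.3331], 'mean': [0.4796999990940094, -0.3400000035762787], 'wh': [0.0691, 0.0269], 'rectang': 89.0, 'pca': np.float64(85.8), 'ev': [0.021, 0.0603]}
punch_rod 0.74 [274.4 100.4] {'n': 1460, 'c': [0.5024, -0.2318], 'mean': [0.5023000240325928, -0.23149999976158142], 'wh': [0.0279, 0.0282], 'rectang': 98.4, 'pca': np.float64(165.7), 'ev': [0.0248, 0.025]}
punch_rod 0.73 [224.7 246.1] {'n': 1704, 'c': [0.4791, -0.3334], 'mean': [0.4799000024795532, -0.3400999903678894], 'wh': [0.0688, 0.0268], 'rectang': 89.0, 'pca': np.float64(85.7), 'ev': [0.021, 0.06]}
punch_rod 0.65 [306.3 230.8] {'n': 1833, 'c': [0.5401, -0.3139], 'mean': [0.5424000024795532, -0.3197000026702881], 'wh': [0.0278, 0.0664], 'rectang': 117.0, 'pca': np.float64(120.7), 'ev': [0.0221, 0.0575]}
bore_top 0.64 [286.9  66.1] {'n': 15882, 'c': [0.5158, -0.2078], 'mean': [0.5103999972343445, -0.20589999854564667], 'wh': [0.1166, 0.1086], 'rectang': 8.4, 'pca': np.float64(145.0), 'ev': [0.1007, 0.1178]}
pos [ 0.4982 -0.2977  0.2676] yaw 8.37 t 18.6 F [-0.2 -0.2 -0. ] w 0.898 g 0.0
xyz [0.0645, 0.0063, 0.0077] rot [0.02, -0.02, 0.07]
```

View pics/w8.png

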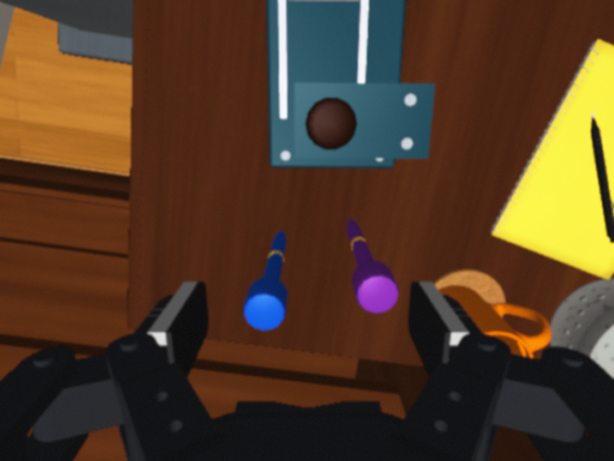

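```bash
python3 -c "
from h import *
delta([.5027,-.2314,.150],8.4)"
```

```text
pos [ 0.4982 -0.2977  0.2676] yaw 8.37 t 18.6 F [-0.2 -0.2 -0. ] w 0.898 g 0.0
xyz [0.0649, 0.0141, 0.1177] rot [0.02, -0.02, -0.03]
```

```bash
python3 -m crank '[{"delta_rot":[0,0,0],"xyz":[0.03,0.006,0],"fingers":-0.8},{"delta_rot":[0,0,0],"xyz":[0.055,0.0141,0],"fingers":-0.8},{"delta_rot":[0,0,0],"xyz":[0.0649,0.0141,0],"fingers":-0.8},{"delta_rot":[0,0,0],"xyz":[0.0649,0.0141,0.02],"fingers":-0.8},{"delta_rot":[0,0,0],"xyz":[0.0649,0.0141,0.05],"fingers":-0.8},{"delta_rot":[0,0,0],"xyz":[0.0649,0.0141,0.08],"fingers":-0.8},{"delta_rot":[0,0,0],"xyz":[0.0649,0.0141,0.1],"fingers":-0.8},{"delta_rot":[0,0,0],"xyz":[0.0649,0.0141,0.1177],"fingers":-0.8},{"delta_rot":[0,0,0],"xyz":[0.0649,0.0141,0.1177],"fingers":-0.8},{"delta_rot":[0,0,0],"xyz":[0.0649,0.0141,0.1177],"fingers":-0.8}]'
python3 - <<'E'
from h import *
c=viewer.read_camera('wrist'); save(c,'w9.png',s=1.2)
for q in cut_out('wrist','knob_mid')[:3]: print(round(q['score'],2),np.round(q['pixel'],1),rect(c,q['pixels'],.185))
for t,z in [('upper_pad',.047),('board',.034)]:
    for q in cut_out('wrist',t)[:2]: print(t,round(q['score'],2),np.round(q['pixel'],1),rect(c,q['pixels'],z))
delta([.5027,-.2314,.150],8.4)
E
```

```text
t: 19.6
eef_pos: [0.5024, -0.2328, 0.1502]
tool_rot: [0.0, 0.654, 0.756, -0.0]
contact_force: [0.2, -0.3, 0.8]
gripper_width: 0.903
grasp_force: 0.0
0.93 [257.3 262.9] {'n': 5498, 'c': [0.5002, -0.2237], 'mean': [0.5013999938964844, -0.2240000069141388], 'wh': [0.028, 0.0411], 'rectang': 110.7, 'pca': np.float64(97.4), 'ev': [0.0234, 0.0356]}
0.79 [209.9 313.7] {'n': 718, 'c': [0.4868, -0.2463], 'mean': [0.4864000082015991, -0.24690000712871552], 'wh': [0.024, 0.0065], 'rectang': 83.7, 'pca': np.float64(85.1), 'ev': [0.0058, 0.0226]}
0.71 [295.8 308.9] {'n': 766, 'c': [0.5195, -0.2399], 'mean': [0.5199000239372253, -0.24140000343322754], 'wh': [0.0068, 0.0252], 'rectang': 107.1, 'pca': np.float64(106.9), 'ev': [0.0061, 0.0228]}
upper_pad 0.8 [258.3  16. ] {'n': 2519, 'c': [0.4867, -0.1138], 'mean': [0.48660001158714294, -0.1136000007390976], 'wh': [0.0502, 0.0212], 'rectang': 8.2, 'pca': np.float64(8.1), 'ev': [0.0216, 0.0502]}
board 0.82 [262.7  33.3] {'n': 363, 'c': [0.487, -0.1143], 'mean': [0.4893999993801117, -0.11890000104904175], 'wh': [0.0568, 0.0236], 'rectang': 13.5, 'pca': np.float64(13.1), 'ev': [0.0222, 0.0727]}
pos [ 0.5031 -0.2326  0.1509] yaw 8.3 t 19.8 F [0.6 0.7 0.5] w 0.904 g 0.0
xyz [0.0012, -0.0003, 0.0009] rot [0.1, 0.04, -0.1]
```

View pics/w9.png

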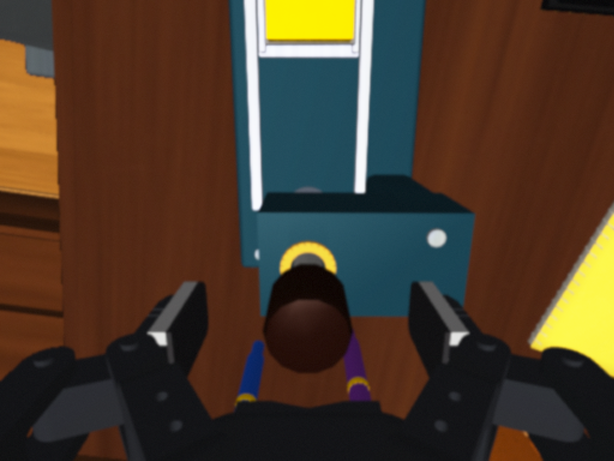

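```bash
python3 -m crank '[{"delta_rot":[0,0,0],"xyz":[0.0005,0,0],"fingers":-0.3},{"delta_rot":[0,0,0],"xyz":[0.0005,0,0],"fingers":0.1},{"delta_rot":[0,0,0],"xyz":[0.0005,0,0],"fingers":0.3},{"delta_rot":[0,0,0],"xyz":[0.0005,0,0],"fingers":0.6},{"delta_rot":[0,0,0],"xyz":[0.0005,0,0],"fingers":0.6},{"delta_rot":[0,0,0],"xyz":[0.0005,0,0],"fingers":0.6},{"delta_rot":[0,0,0],"xyz":[0.0005,0,0],"fingers":0.6}]' 30
python3 - <<'E'
from h import *
s=telemetry.get_obs();print(s['contact_force'],s['torque'],s['eef_pos'],s['gripper_width'],s['grasp_force'])
E
```

```text
t: 20.5
eef_pos: [0.5026, -0.2319, 0.15]
tool_rot: [0.0, 0.654, 0.756, 0.0]
contact_force: [-0.6, -0.1, 4.3]
gripper_width: 0.339
grasp_force: 29.5
[-0.5511628  -0.08049606  4.3487139 ] [-0.00851654  0.25516972 -0.00025827] [ 0.50259627 -0.23185618  0.150028  ] 0.33881845593104526 29.47149395942688
```

```bash
python3 -m crank '[{"delta_rot":[0,0,0],"xyz":[0,0,-0.002],"fingers":0.6},{"delta_rot":[0,0,0],"xyz":[0,0,-0.004],"fingers":0.6},{"delta_rot":[0,0,0],"xyz":[0,0,-0.006],"fingers":0.6},{"delta_rot":[0,0,0],"xyz":[0,0,-0.008],"fingers":0.6},{"delta_rot":[0,0,0],"xyz":[0,0,-0.010],"fingers":0.6},{"delta_rot":[0,0,0],"xyz":[0,0,-0.012],"fingers":0.6},{"delta_rot":[0,0,0],"xyz":[0,0,-0.014],"fingers":0.6},{"delta_rot":[0,0,0],"xyz":[0,0,-0.016],"fingers":0.6},{"delta_rot":[0,0,0],"xyz":[0,0,-0.016],"fingers":0.6}]'
```

```text
t: 21.4
eef_pos: [0.5027, -0.2318, 0.1661]
tool_rot: [0.0, 0.654, 0.756, 0.0]
contact_force: [-0.6, -1.2, -3.1]
gripper_width: 0.342
grasp_force: 29.9
```

```bash
python3 -m crank '[{"delta_rot":[0,0,0],"xyz":[0,0,-0.003],"fingers":0.6},{"delta_rot":[0,0,0],"xyz":[0,0,-0.006],"fingers":0.6},{"delta_rot":[0,0,0],"xyz":[0,0,-0.009],"fingers":0.6},{"delta_rot":[0,0,0],"xyz":[0,0,-0.012],"fingers":0.6},{"delta_rot":[0,0,0],"xyz":[0,0,-0.015],"fingers":0.6},{"delta_rot":[0,0,0],"xyz":[0,0,-0.018],"fingers":0.6},{"delta_rot":[0,0,0],"xyz":[0,0,-0.021],"fingers":0.6},{"delta_rot":[0,0,0],"xyz":[0,0,-0.024],"fingers":0.6},{"delta_rot":[0,0,0],"xyz":[0,0,-0.027],"fingers":0.6},{"delta_rot":[0,0,0],"xyz":[0,0,-0.0295],"fingers":0.6}]'; python3 -m crank '[{"delta_rot":[0,0,0],"xyz":[0,0,0],"fingers":0.6},{"delta_rot":[0,0,0],"xyz":[0,0,0],"fingers":0.6},{"delta_rot":[0,0,0],"xyz":[0,0,0],"fingers":0.6},{"delta_rot":[0,0,0],"xyz":[0,0,0],"fingers":0.6},{"delta_rot":[0,0,0],"xyz":[0,0,0],"fingers":0.6}]'
python3 - <<'E'
from h import *
c=viewer.read_camera('wrist'); save(c,'w10.png')
s=telemetry.get_obs();print(s['contact_force'],s['torque'],s['eef_pos'],s['joint_vel'])
# knob's apparent rows in the hand before / after (slip check), yellow band above collar, stack
for t,z in [('upper_pad',.047),('board',.034)]:
    for q in cut_out('wrist',t)[:1]: print(t,round(q['score'],2),np.round(q['pixel'],1),rect(c,q['pixels'],z))
for q in cut_out('wrist','knob_mid')[:1]: print(round(q['score'],2),np.round(q['pixel'],1),rect(c,q['pixels'],.185+.0455))
hsv=cv2.cvtColor(c['img'],cv2.COLOR_RGB2HSV)[170:260,220:300]
m=cv2.inRange(hsv,(18,120,90),(38,255,255))
n,l,st,_=cv2.connectedComponentsWithStats(m); print(st)
c=viewer.read_camera('top')
for q in cut_out('top','upper_pad')[:1]+cut_out('top','lower_pad')[:1]: print('top pad',round(q['score'],2),rect(c,q['pixels'],.047))
E
```

```text
t: 22.4
eef_pos: [0.5025, -0.2317, 0.1956]
tool_rot: [0.0, 0.654, 0.756, 0.0]
contact_force: [-0.5, -0.2, -3.1]
gripper_width: 0.339
grasp_force: 29.9
t: 22.9
eef_pos: [0.5024, -0.2317, 0.1952]
tool_rot: [-0.0, 0.654, 0.756, -0.0]
contact_force: [-0.8, 0.1, -3.9]
gripper_width: 0.341
grasp_force: 29.9
[ 0.44474977  0.10035247 -3.15758266] [-0.05943608 -0.01337528 -0.01100449] [ 0.50240961 -0.23168857  0.19520913] [ 8.05351854e-04  6.50096622e-04  2.87896999e-05  5.99531008e-04
 -1.08347582e-03  3.27051199e-04  6.88878646e-04]
upper_pad 0.68 [253.3  23. ] {'n': 2732, 'c': [0.486, -0.1075], 'mean': [0.48579999804496765, -0.10719999670982361], 'wh': [0.0502, 0.0327], 'rectang': 8.3, 'pca': np.float64(7.6), 'ev': [0.0335, 0.0497]}
board 0.57 [287.7  40. ] {'n': 162, 'c': [0.4855, -0.1064], 'mean': [0.49810001254081726, -0.11089999973773956], 'wh': [0.057, 0.0366], 'rectang': 8.4, 'pca': np.float64(3.2), 'ev': [0.043, 0.0772]}
0.79 [259.7 266.3] {'n': 6044, 'c': [0.5031, -0.2185], 'mean': [0.5013999938964844, -0.22139999270439148], 'wh': [0.0505, 0.0275], 'rectang': 86.5, 'pca': np.float64(98.5), 'ev': [0.0224, 0.0425]}
[[   0    0   80   90 6581]
 [  18   11   37   32  619]]
top pad 0.64 {'n': 323, 'c': [0.478, -0.0891], 'mean': [0.47749999165534973, -0.0885000005364418], 'wh': [0.0528, 0.0776], 'rectang': 91.3, 'pca': np.float64(98.1), 'ev': [0.051, 0.0768]}
```

```bash
python3 -c "
from station import job
print(job.hand_in())"
```

```text
the job is handed in; nothing more can be done
None
```

The job is handed in, with no verdict returned: the board and second pad measured square on the lower pad in the carriage, and the gripper is holding the rod about 45 mm up, carrying only its weight (about 3 N, under 1 N sideways).

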